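Gauge the juice groove of a resurfaced carving board

ROBOT

A 6-joint arm with a two-finger parallel gripper is mounted at the origin on a cart in front of the work surface, level with it; the furniture and walls round the work are solid. World frame = base frame: x ahead of the robot, y to its left, z up, the work surface at z = 0. Lengths are in m, angles in rad, forces in N, time in s.
With the tool pointing down it reaches from about 0.35 to 0.8 m from the base axis. Payload 7.3 kg.
Tool frame: the origin (TCP) lies between the finger pads, 19 mm behind the fingertips; this is the grasp point; z points along the fingers, y is the line along which they close (so a half turn about z gives the same grasp; the last joint's range is limited). The gripper opens to 85 mm and grips with 20 to 120 N. Pads are 22 mm wide; open, the fingers measure 114 mm over their backs; the gripper's body (76 mm by 85 mm) begins 54 mm behind the grasp point. The pads swing forward as they close: fully open they stand 13 mm farther back than shut.
Start: joints at [-1.376, 0.342, 1.524, -0, 1.275, -0.146], TCP at [0.175, -0.495, 0.25] pointing down, gripper open.
Joint ranges: [-2.53, 2.53], [-0.77, 2.02], [0.04, 2.7], [-1, 4.14], [0.28, 2.66], [-3.11, 3.11]. Speed limits (rad/s): [2.57, 2.57, 3.14, 3.14, 3.14, 3.14].

INTERFACE

Orientations are given as a unit quaternion [x, y, z, w].
In Python, from workcell import r, command_gripper, optics gives the robot as it stands. The module is installed in compiled form; this text tells all that it offers. Calls block until the motion is done:
- r.reach(position, orientation): joint-space move of the TCP to a pose.
- r.move_straight(position, orientation=None, speed=0.15, max_force=None): straight line of the TCP; orientation=None keeps the orientation; speed is the mean speed in m/s. With max_force (N) it stops when the force on the tool has changed by that much, and returns True; else False.
- r.movej(angles): joint-space move.
- command_gripper(opening, force=None): finger opening in m; force is the grip in N (None keeps the last); returns when the fingers have stopped.
- r.hold(seconds).
- r.solve_ik(position, orientation): joint angles nearest the present ones, or None.
- r.read_state(): the state.
- optics.get_image(name): name is "scene" or "top"; returns (picture, depth): 400x640x3 uint8, red, green, blue; 400x640 float32, m along the optical axis (not along the pixel's ray), 0 where there is no reading.
- optics.camera_model(name): a dict with "K" (3x3 intrinsics, pixels), "R" (3x3) and "t" (3): a world point X has camera coordinates R X + t. Camera axes: x right, y down, z forward; pixel columns grow to the right and rows downward; lengths in m; the calibration is good to about 2 mm. A picture is of the moment at which its call begins. camera_model takes no time and is no camera call.
A pose or a line that the arm cannot do raises r.PlanningError and nothing moves.
- r.finish_job(): hands the job in; it is judged then, once.
The state is a dict: "time_s": time; "joint_positions": joint angles; "dq": joint speeds; "tau": joint torques, N m; "eef_pos": TCP position; "eef_rot": TCP orientation; "contact_force": force on the tool from outside, world axes, zero at the start; "torque": the same for the moment, N m; "grip_width": finger opening in m; "grip_force": force on a finger pad.
Only numpy, scipy, OpenCV 4.12 (cv2) and the standard library are available. Lean on these libraries where they do the work, as an engineer would, in place of code of your own. Each camera call takes 0.05 s, during which the arm holds its last target. There are 200 camera calls.

TASK

This carving board has been planed down and I need to know how deep its juice groove still is. Take the depth gauge from its wooden stand, push its sprung probe into a straight run of the groove until the foot bar sits flat on the board, and hold it there for a good second, pressing with a light 15 N or so in all. The drag pointer keeps the farthest push, so you may feel for the groove with the probe but do not push it in on the face of the board; then set the gauge back in the recess of its stand, upright, so that I can read the pointer, and leave the other things where they are.

Things in the scene. Friction and masses are not known exactly. Their poses are not given: they have to be found in the camera images.
- gauge: Groove depth gauge, 0.2 kg, loose, standing in the stand, its x along the stand's x. Steel foot bar 64 (its x) x 24 (y) x 10 mm; on its middle an aluminium barrel 24 (x) x 22 mm (y) from 10 to 68 mm above the foot's underside, black cap up to 72 mm. Scale and pointer on the barrel's -x face; grip the plain +y and -y faces. Origin: centre of the foot's underside, where the probe comes out; z up
- gauge_grip (a point): point on the axis of the barrel, 41 mm above the underside of the foot: a good height for the TCP in a grip across the +y and -y faces
- gauge_probe (a joint): how far the sprung probe is pushed up into the gauge, m: 0 = fully out, tip 14 mm below the foot; 0.014 = tip level with the foot. Round steel pin 5 mm across, blunt end with its edge broken by 0.4 mm. Spring: 1.8 N when fully out, 0.45 N more for each mm pushed in (so 4 to 5.5 N with the foot flat over the groove). Feeling lightly, up to 3 mm in, does the reading no harm
- gauge_pointer (a joint): drag pointer, m: shows the greatest value that the probe joint has reached (pushed up by the probe, stays there by friction). Groove depth = 0.014 minus this reading. Starts between 0 and 0.0015
- board: Carving board of plain wood, fixed on the worktop, 200 (its x) x 280 mm (its y), planed to a thickness somewhere between 14 and 20 mm. Origin: middle of its underside, at worktop level, z up. A juice groove 6.5 mm wide, upright sides, flat floor, runs round its top face as a rectangle 24 mm in from the edges: long runs at x = +76 and -76 mm (y from -116 to +116), short runs at y = +116 and -116 mm
- stand: Stand of pale wood, fixed, 92 (its x) x 52 mm (its y), 26 to 32 mm high, left or right of the board. Origin: 32 mm below the middle of its top, z up. In its top a rectangular recess 68 x 28 mm, 4 mm deep (floor at z = +28 mm of the stand) takes the foot of the gauge with 2 mm of play all round; in the middle of that an 18 mm square well, 20 mm deep or more, lets the probe hang free
- fork: table fork 193 mm long lying loose behind the board; leave it alone
- pot: cream-coloured round handleless cup 97 mm across and 70 mm high, loose, at the other side of the board from the stand; leave it alone
- lemon: lemon 72 mm long, loose, at the back right; leave it alone
- spectacles: spectacles, loose, behind the board; leave them alone
- pen: pen 145 mm long, loose, right front; leave it alone
- groove_near (a point): point at worktop level straight below the middle of the groove's long run on the board's -x side (the side nearest the robot). The groove is equally deep on every straight run, somewhere between 6 and 9.5 mm, so the pointer will read between 0.0045 and 0.008

How it is judged:
On the way:
1. the foot is held flat on the board (upright within 1.5 degrees) for 0.8 s, the probe on the groove floor, pressing on the board with 10 to 20 N in all (spring 4 to 5.5 N, the rest on the foot) (z of gauge in the frame of board between 0.0125 and 0.0212 m and angle between the z axis of gauge and the z axis of board, either way round below 0.026 rad and contact force between gauge and board between 10 and 20 N and value of joint gauge_probe between 0.0035 and 0.0087 m), for 0.8 s.
At the end, for the whole second after the job is handed in: The gauge stands at rest in the recess of its stand: its centre within 5 mm of the stand's, foot on the recess floor (within 1.5 mm), upright within 2.3 degrees, probe sprung fully out (within 1 mm) and the drag pointer showing a groove reading, between 3.5 and 8.7 mm (horizontal distance between gauge and stand below 0.005 m and z of gauge in the frame of stand between 0.0265 and 0.0295 m and angle between gauge's own z axis and vertical below 0.04 rad and linear speed of gauge below 0.01 m/s and value of joint gauge_probe below 0.001 m and value of joint gauge_pointer between 0.0035 and 0.0087 m); the robot touches nothing.
It fails at once if the gauge is rammed on the board with more than 30 N (contact force between gauge and board above 30 N).
It fails at once if the probe is pushed in more than 9.2 mm, as only solid wood outside the groove can do (value of joint gauge_probe above 0.0092 m).
It fails at once if the fork, cup, lemon, spectacles or pen is moved more than 30 mm (distance of any of fork, pot, lemon, spectacles, pen from where it was at the start of the episode above 0.03 m).
It also fails if it takes over 54 s, if anything falls off the work surface, if the arm or the gripper's body presses on something with over 40 N, if the wrist force passes 120 N, or if a joint passes its speed limit or range.

## Working session

There is one attempt and no reset: what is moved stays moved. The work goes in short steps, each a Python script; the robot and the scene stay as the last script left them, time stands still between calls to the robot, and variables do not carry over. Pictures are saved under pics/ and viewed, at most 10 in all, crops included, and the job is handed in when it is done.

```bash
mkdir -p pics; cat > h.py <<'E'
import numpy as np, cv2
from workcell import r, command_gripper, optics
def pic(n,f):
    im,d=optics.get_image(n); cv2.imwrite('pics/'+f,im[:,:,::-1]); np.savez('pics/'+f+'.npz',im=im,d=d); return im,d
def pts(n,d):
    c=optics.camera_model(n); K,R,t=c['K'],c['R'],c['t']
    v,u=np.mgrid[0:d.shape[0],0:d.shape[1]]
    P=np.stack([(u-K[0,2])/K[0,0]*d,(v-K[1,2])/K[1,1]*d,d],-1)
    return (P-t)@R
def ray(n,uv,z):
    c=optics.camera_model(n); uv=np.atleast_2d(uv).astype(float)
    D=np.c_[uv,np.ones(len(uv))]@np.linalg.inv(c['K']).T@c['R']; C=-c['R'].T@c['t']
    return C+D*((z-C[2])/D[:,2])[:,None]
E
python3 - <<'E'
from h import *
for n in('top','scene'):
    im,d=pic(n,n+'0.png'); c=optics.camera_model(n); print(n,c['K'].tolist(),(-c['R'].T@c['t']),c['R'].round(2).tolist())
print(r.read_state())
E
```

```text
top [[401.93702493967857, 0.0, 317.4619820850812], [0.0, 401.93702493967857, 200.81731869220425], [0.0, 0.0, 1.0]] [ 0.50306762 -0.10006372  1.19144129] [[0.03, -1.0, 0.02], [-1.0, -0.03, -0.05], [0.05, -0.02, -1.0]]
scene [[472.75438719223655, 0.0, 324.5493346882469], [0.0, 472.75438719223655, 198.88225467217396], [0.0, 0.0, 1.0]] [-0.25635799  0.69336655  1.21566603] [[-0.71, -0.71, -0.01], [-0.5, 0.51, -0.7], [0.5, -0.49, -0.72]]
{'time_s': 0.1, 'joint_positions': array([-1.37598274e+00,  3.42626264e-01,  1.52489724e+00,  1.01779244e-06,
        1.27540960e+00, -1.45986554e-01]), 'dq': array([ 0.0004375 , -0.00158812, -0.00151121, -0.00031785,  0.0002323 ,
       -0.00108781]), 'tau': array([ 2.08632489e-03, -4.34445727e+01, -2.46492416e+01, -8.81031337e-05,
        4.67820428e-03, -5.73384625e-06]), 'eef_pos': array([ 0.17544115, -0.49447449,  0.24941781]), 'eef_rot': array([ 9.85516807e-01,  1.69576455e-01, -1.58742537e-05, -6.70034738e-04]), 'contact_force': array([ 0.11988241,  0.19060672, -0.52904632]), 'torque': array([-0.00096885, -0.04780255, -0.00079629]), 'grip_force': 0.0, 'grip_width': 0.08519183789800358}
```

View pics/top0.png

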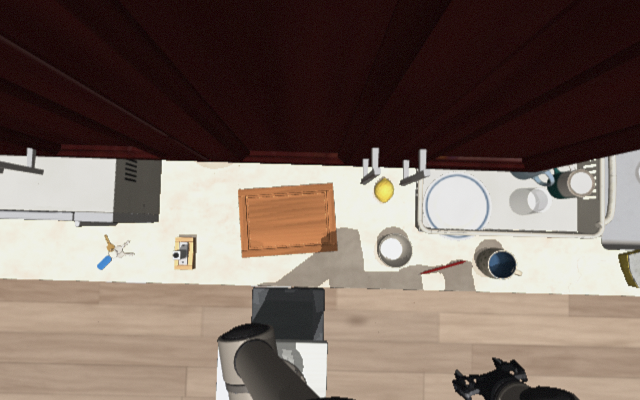

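View pics/scene0.png

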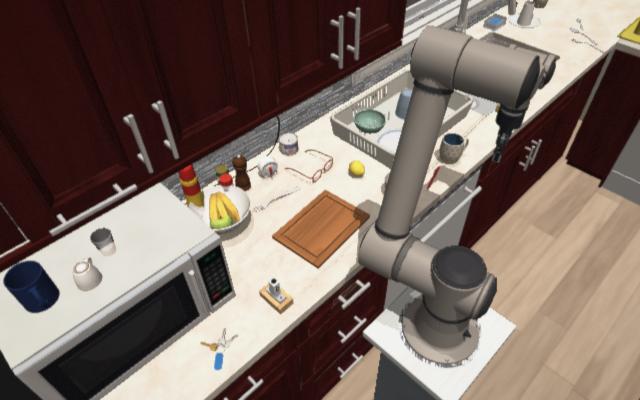

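The board shows at about (288,220) in top and the stand with gauge at (184,252). Next I'll measure both.

```bash
python3 - <<'E'
from h import *
a=np.load('pics/top0.png.npz'); im,d=a['im'],a['d']; P=pts('top',d)
hsv=cv2.cvtColor(im,cv2.COLOR_RGB2HSV)
print('hsv',hsv[220,288],hsv[264,184],hsv[240,180],hsv[280,220],hsv[245,184])
def rect(mask,box,z):
    u0,v0,u1,v1=box; m=np.zeros(mask.shape,np.uint8); m[v0:v1,u0:u1]=mask[v0:v1,u0:u1]*255
    m=cv2.morphologyEx(m,cv2.MORPH_OPEN,np.ones((3,3)))
    m=cv2.morphologyEx(m,cv2.MORPH_CLOSE,np.ones((5,5)))
    c=max(cv2.findContours(m,0,1)[0],key=cv2.contourArea)
    p=ray('top',c[:,0,:],z)[:,:2].astype(np.float32)
    rr=cv2.minAreaRect(p*1000); return rr,m
S=hsv[...,1]
b,m1=rect((S>120)&(hsv[...,0]<20),(225,170,350,270),0.017); print('board',b, 'z',np.median(P[m1>0][:,2]))
s,m2=rect((S>60)&(hsv[...,0]<30),(160,225,210,285),0.029); print('stand',s,'z',np.percentile(P[m2>0][:,2],[5,50,95]))
g=P[225:285,160:210]; k=g[...,2]>0.07; print('cap',k.sum(),g[k].min(0),g[k].max(0),g[k].mean(0))
cv2.imwrite('pics/c1.png',np.vstack([cv2.resize(im[225:285,150:250,::-1],(800,480),interpolation=2)]))
E
```

```text
hsv [ 12 147 194] [ 17  21 223] [ 18 102 236] [ 30  15 240] [  0   5 112]
board ((504.7068176269531, -31.15692138671875), (195.62559509277344, 275.4986267089844), 5.686131954193115) z 0.013136943732483707
stand ((401.4754333496094, 257.83013916015625), (91.76319122314453, 58.51945877075195), 0.36709725856781006) z [0.00533922 0.026628   0.03117319]
cap 106 [ 0.39103382 -0.10006372  0.07008619] [0.50306762 0.27169435 1.19144129] [0.41824678 0.20431491 0.25586042]
```

View pics/c1.png

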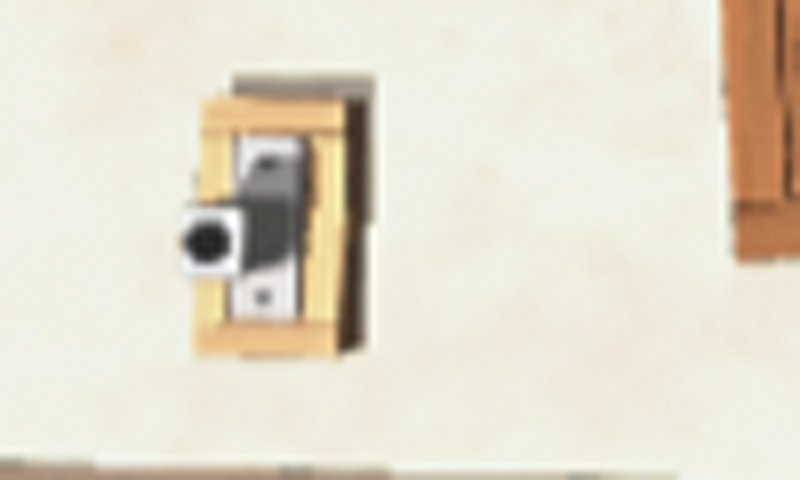

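Crop (8x, origin (150,225)): the gauge stands in its stand, the foot's middle is at about (265,227), the black cap at (213,241), and the stand's top is bounded by (203,97) and (338,355).

```bash
python3 - <<'E'
from h import *
a=np.load('pics/top0.png.npz'); d=a['d']; P=pts('top',d)
f=lambda L:(np.array(L,float)+.5)/8-.5+np.array([150,225])
st=ray('top',f([(203,97),(346,97),(338,355),(195,355)]),0.029); ft=ray('top',f([(233,135),(302,135),(298,320),(229,320)]),0.035); cap=ray('top',f([(213.5,241)]),0.097)
for n,q in(('stand',st),('foot',ft)):
    ex=(q[0]+q[1]-q[2]-q[3])/2; ey=(q[0]+q[3]-q[1]-q[2])/2
    print(n,q.mean(0),np.linalg.norm(ex),np.linalg.norm(ey),'yaw',np.degrees(np.arctan2(ex[1],ex[0])))
print('cap',cap)
for n,u,v in(('cap',213,241),('standtop',322,200),('standtop2',270,340),('foot',262,305)):
    uu,vv=f([(u,v)])[0].round().astype(int); print(n,P[vv,uu])
print('table',P[240:260,205:230,2].mean(),'board',np.median(P[205:240,255:320,2]))
print(np.isfinite(d).all())
E
```

```text
stand [0.40181917 0.26157429 0.029     ] 0.09181602347544798 0.05087790894670537 yaw 0.817862511118765
foot [0.40171792 0.26145957 0.035     ] 0.0654872335959891 0.024420902474106762 yaw 1.3599784253603109
cap [[0.40211484 0.25927598 0.097     ]]
cap [0.40131914 0.25969894 0.09763102]
standtop [0.41046409 0.24228037 0.03172087]
standtop2 [0.36140922 0.26083765 0.02895066]
foot [0.37293328 0.26347513 0.03124403]
table 0.0060779725858682845 board 0.013499558834481005
True
```

```bash
cat >> h.py <<'E'
def q(deg): a=np.radians(deg)/2; return [np.cos(a),np.sin(a),0,0]
def st(m=''):
    s=r.read_state(); print(m,'t',round(s['time_s'],2),'p',s['eef_pos'].round(4),'F',s['contact_force'].round(2),'M',s['torque'].round(3),'g',round(s['grip_width'],4),round(s['grip_force'],1)); return s
E
python3 - <<'E'
from h import *
r.reach([0.402,0.2605,0.20],q(1)); st()
r.move_straight([0.402,0.2605,0.067],speed=0.08); st()
command_gripper(0.0,40); st('closed')
pic('scene','s1.png')
r.move_straight([0.402,0.2605,0.12],speed=0.04); st('up')
pic('scene','s2.png')
F=[]
for i in range(10): r.hold(0.05); F.append(r.read_state()['contact_force'])
print(np.mean(F,0),np.std(F,0))
cv2.imwrite('pics/c2.png',np.hstack([cv2.resize(cv2.imread('pics/%s.png'%n)[210:330,220:340],(400,400)) for n in('s1','s2')]))
E
```

```text
t 2.88 p [0.4024 0.26   0.2   ] F [ 0.6  -0.33 -0.35] M [-0.021  0.039 -0.069] g 0.0854 0.0
 t 4.7 p [0.4023 0.2606 0.0674] F [ 0.34  0.21 -0.42] M [-0.013 -0.04  -0.03 ] g 0.0857 0.0
closed t 5.3 p [0.4021 0.2605 0.067 ] F [ 0.04  0.78 -0.25] M [0.066 0.056 0.011] g 0.0213 44.3
up t 6.83 p [0.4018 0.2604 0.1198] F [-0.72 -1.04 -2.93] M [-0.012  0.029 -0.025] g 0.0215 44.3
[ 0.01035689 -0.01082247 -1.32109608] [0.5383936  0.44615675 0.42655614]
```

View pics/c2.png

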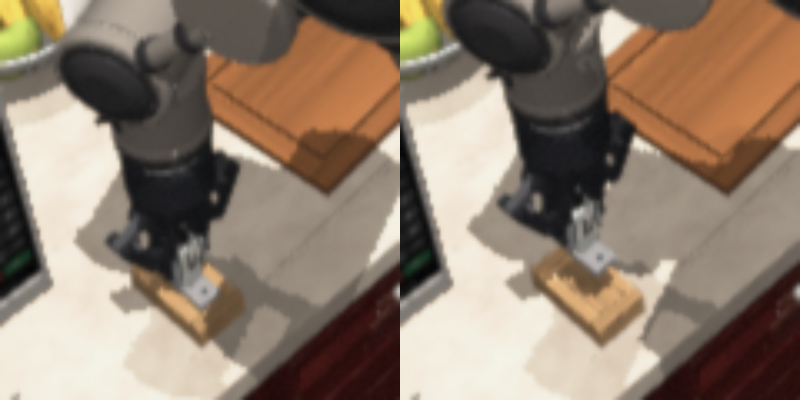

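The gauge has lifted cleanly out of the stand and hangs upright. Next I'll feel the face of the board just inside the +y short run. The gauge's yaw already suits that run.

```bash
cat >> h.py <<'E'
BC=np.array([0.5047,-0.0312]); BY=np.radians(5.69); YAW=5.69
def B(x,y,z): c,s=np.cos(BY),np.sin(BY); return [BC[0]+c*x-s*y, BC[1]+s*x+c*y, z]
def inB(p): c,s=np.cos(BY),np.sin(BY); d=np.array(p[:2])-BC; return np.array([c*d[0]+s*d[1],-s*d[0]+c*d[1]])
def F(n=8):
    L=[]
    for i in range(n): r.hold(0.04); L.append(r.read_state()['contact_force'])
    return np.mean(L,0)
E
python3 - <<'E'
from h import *
r.move_straight(B(0,105,0.12)[:0] or B(0,0.105,0.12),q(YAW),speed=0.15)
r.move_straight(B(0,0.105,0.090),speed=0.05)
print('free',F())
hit=r.move_straight(B(0,0.105,0.066),speed=0.008,max_force=2.2)
st(hit); print(F())
E
```

```text
free [-0.24067236  0.19524723 -1.43199634]
True t 12.18 p [0.4943 0.0733 0.0699] F [1.09 0.71 2.17] M [-0.032 -0.09  -0.038] g 0.0216 44.4
[1.10137766 0.17863941 1.16036047]
```

Contact is at TCP z of about 0.07, with about 2.6 N on the probe (1–2 mm in). Now I'll drag towards the groove.

```bash
python3 - <<'E'
from h import *
s=st(); z=s['eef_pos'][2]; print(inB(s['eef_pos']))
c,sn=np.cos(BY),np.sin(BY)
y=inB(s['eef_pos'])[1]
for i in range(26):
    y+=0.0007
    r.move_straight(B(0,y,z),speed=0.02)
    L=F(3); fy=-sn*L[0]+c*L[1]
    p=r.read_state()['eef_pos']; print(i,round(y*1e3,2),inB(p).round(5)[1],round(p[2],4),'fy',round(fy,2),'fz',round(L[2],2))
    if fy<-3: break
st()
E
```

```text
t 12.51 p [0.4939 0.0733 0.0696] F [1.65 0.38 0.58] M [-0.022 -0.303  0.027] g 0.0216 44.5
[-0.0003698  0.1050191]
0 105.72 0.10565 0.0694 fy -1.06 fz 1.43
1 106.42 0.10647 0.0695 fy -1.26 fz 1.35
2 107.12 0.10719 0.0695 fy -0.56 fz 1.17
3 107.82 0.10791 0.0695 fy -0.41 fz 1.08
4 108.52 0.10856 0.0696 fy -0.87 fz 0.15
5 109.22 0.10924 0.0696 fy -0.7 fz 1.35
6 109.92 0.10992 0.0696 fy -0.74 fz 0.76
7 110.62 0.11066 0.0695 fy -0.73 fz 1.02
8 111.32 0.11135 0.0695 fy -1.02 fz 1.0
9 112.02 0.11209 0.0695 fy -0.63 fz 0.71
10 112.72 0.11274 0.0696 fy -0.76 fz 0.66
11 113.42 0.11349 0.0695 fy -0.22 fz 0.89
12 114.12 0.11424 0.0694 fy 0.3 fz -1.67
13 114.82 0.11481 0.0695 fy -0.24 fz -1.54
14 115.52 0.11552 0.0696 fy 0.06 fz -1.95
15 116.22 0.11623 0.0696 fy 0.08 fz -2.04
16 116.92 0.11684 0.0695 fy -1.04 fz -1.98
17 117.62 0.11739 0.0695 fy -4.22 fz -1.33
 t 19.26 p [0.4931 0.0856 0.0695] F [ 0.36 -4.24 -1.33] M [-0.929 -0.056 -0.021] g 0.0215 44.2
```

The probe drops in at y_b of about 114.0 and meets the far wall at about 116.6, so I'll take the middle (115.3) and press.

```bash
python3 - <<'E'
from h import *
y=0.1153
r.move_straight(B(0,y,0.0695),speed=0.02); f0=F(); print('free',f0)
z=0.0695
hit=r.move_straight(B(0,y,0.0615),speed=0.008,max_force=8); f=F(4); print(hit,f-f0); st()
if not hit:
    hit=r.move_straight(B(0,y,0.0530),speed=0.004,max_force=11); f=F(4); print(hit,f-f0); st()
E
```

```text
free [-0.26734306 -0.02247557 -1.64337246]
False [-0.43437124  0.22875172  3.50310578]
 t 21.18 p [0.4933 0.0835 0.0616] F [-0.6  -0.43  2.69] M [-0.048  0.205 -0.037] g 0.0216 44.5
True [-0.31384063  0.03452183  7.02093291]
 t 22.62 p [0.4933 0.0836 0.0567] F [0.08 0.21 5.34] M [-0.022  0.059  0.016] g 0.0214 45.0
```

```bash
python3 - <<'E'
from h import *
y=0.1153; f0=-1.64; z=r.read_state()['eef_pos'][2]; n=0
for i in range(14):
    f=F(5)[2]-f0; print(round(z,5),round(f,2),r.read_state()['eef_pos'].round(4)[2])
    if f>13.3: break
    z-=0.00012 if f<10 else 0.00006
    r.move_straight(B(0,y,z),speed=0.01)
st()
for i in range(6): print(round(F(5)[2]-f0,2),end=' ')
st()
E
```

```text
0.05674 6.96 0.0567
0.05662 7.16 0.0568
0.0565 8.65 0.0568
0.05638 9.32 0.0568
0.05626 10.65 0.0568
0.0562 10.84 0.0567
0.05614 11.77 0.0567
0.05608 12.38 0.0567
0.05602 13.74 0.0567
 t 26.5 p [0.4933 0.0836 0.0567] F [-3.5  -0.26 12.83] M [-0.099  0.411  0.001] g 0.0217 46.1
13.11 13.14 13.3 13.04 13.03 13.64  t 27.75 p [0.4933 0.0836 0.0567] F [-3.02 -0.25 12.16] M [-0.042  0.386 -0.032] g 0.0215 46.1
```

Force is steady at about 13 N, but the moment My of 0.39 N·m suggests the load sits towards one end of the foot. I'll check the tool tilt and take a look.

```bash
python3 - <<'E'
from h import *
from scipy.spatial.transform import Rotation as R
s=r.read_state(); A=R.from_quat(s['eef_rot']).as_matrix(); print('tool z',A[:,2].round(5),'contact',s['contact_force'].round(2),s['torque'].round(3))
im,d=pic('scene','s3.png'); 
c=optics.camera_model('scene'); p=c['K']@(c['R']@(s['eef_pos']-[0,0,.03])+c['t']); u,v=(p[:2]/p[2]).astype(int); print(u,v)
cv2.imwrite('pics/c3.png',cv2.resize(im[v-40:v+35,u-50:u+50,::-1],(800,600),interpolation=2))
E
```

```text
tool z [-2.67e-03  4.00e-05 -1.00e+00] contact [-3.02 -0.25 12.16] [-0.042  0.386 -0.032]
298 243
```

View pics/c3.png

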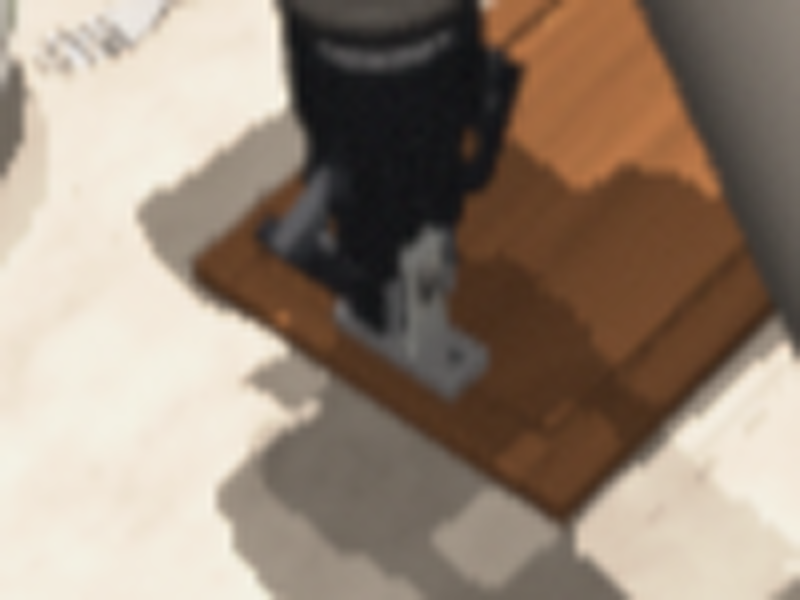

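The foot lies on the board along the near-left short run, seen around (410,350), and looks flat. I'll relieve the lateral force and moment slightly, raise the load to about 15 N and hold again.

```bash
python3 - <<'E'
from h import *
from scipy.spatial.transform import Rotation as R
f0=np.array([-.27,-.02,-1.64]); q0=R.from_quat(q(YAW)); pitch=0.; dx=0.; z=0.05602; y=0.1153
def meas(n=5):
    L=[];M=[]
    for i in range(n):
        r.hold(.04); s=r.read_state(); L.append(s['contact_force']-f0); M.append(s['torque'])
    return np.mean(L,0),np.mean(M,0)
def go():
    Rr=R.from_euler('y',pitch,degrees=True); p=np.array(B(0,y,z)); p[0]+=dx
    p=p+Rr.apply([0,0,.041])-[0,0,.041]
    r.move_straight(p,(Rr*q0).as_quat(),speed=0.01)
for i in range(8):
    f,m=meas(); print(i,round(pitch,2),round(dx*1e3,2),f.round(2),m.round(3))
    if f[2]>18: z+=0.0001
    elif abs(m[1])<0.12 and abs(f[0])<1.2: break
    else:
        if abs(m[1])>=.12: pitch=np.clip(pitch+0.12*np.sign(m[1]),-.6,.6)
        if abs(f[0])>=1.2: dx+=0.00006*np.sign(f[0])
    go()
for i in range(6):
    f,m=meas(4)
    if f[2]>14: break
    z-=0.00006; go()
for i in range(6): f,m=meas(); print('hold',f.round(2),m.round(3))
A=R.from_quat(r.read_state()['eef_rot']).as_matrix(); print('tool z',A[:,2].round(5)); st()
E
```

```text
0 0.0 0.0 [-2.64 -0.3  13.22] [-0.059  0.415 -0.016]
1 0.12 -0.06 [-2.74 -0.06 13.51] [-0.064  0.478 -0.011]
2 0.24 -0.12 [-3.04 -0.24 13.48] [-0.037  0.431  0.022]
3 0.36 -0.18 [-2.8   0.32 13.69] [-0.042  0.402 -0.011]
4 0.48 -0.24 [-3.21 -0.02 14.15] [-0.032  0.407  0.01 ]
5 0.6 -0.3 [-2.710e+00  1.000e-02  1.409e+01] [-0.051  0.387  0.008]
6 0.6 -0.36 [-2.57 -0.07 13.7 ] [-0.049  0.352  0.01 ]
7 0.6 -0.42 [-2.27 -0.5  13.39] [-0.043  0.334 -0.023]
hold [-2.63  0.09 13.91] [-0.051  0.313  0.001]
hold [-2.42  0.03 14.16] [-0.04   0.346 -0.032]
hold [-2.48 -0.25 13.87] [-0.034  0.332 -0.022]
hold [-2.47 -0.19 14.18] [-0.04   0.324  0.001]
hold [-2.57 -0.11 14.46] [-0.038  0.32   0.013]
hold [-2.5  -0.28 14.11] [-0.043  0.315 -0.01 ]
tool z [-0.00925 -0.      -0.99996]
 t 33.3 p [0.4935 0.0836 0.0569] F [-2.23 -0.4  12.55] M [-0.029  0.31  -0.006] g 0.0216 46.1
```

The foot has been held flat at about 14 N for well over a second. Returning the gauge to the stand.

```bash
python3 - <<'E'
from h import *
p=r.read_state()['eef_pos']
r.move_straight([p[0],p[1],0.085],q(YAW),speed=0.03)
r.move_straight([p[0],p[1],0.125],speed=0.1)
r.move_straight([0.402,0.2607,0.125],q(1),speed=0.12)
r.move_straight([0.402,0.2607,0.075],speed=0.04); f0=F(5); st('above')
hit=r.move_straight([0.402,0.2607,0.0635],speed=0.01,max_force=4); print(hit,F(4)-f0); st()
im,d=pic('top','t1.png'); cv2.imwrite('pics/c4.png',cv2.resize(im[215:285,140:235,::-1],(760,560),interpolation=2))
im,d=pic('scene','s4.png'); cv2.imwrite('pics/c5.png',cv2.resize(im[250:325,225:325,::-1],(800,600),interpolation=2))
E
```

```text
above t 38.38 p [0.4021 0.2607 0.0752] F [ 0.12  0.88 -0.88] M [ 0.005 -0.067  0.005] g 0.0213 44.3
True [-0.53206529 -0.00958688  7.03959891]
 t 39.34 p [0.402  0.2607 0.067 ] F [-0.65  0.27  5.52] M [-0.096  0.055  0.01 ] g 0.0217 45.0
```

View pics/c5.png

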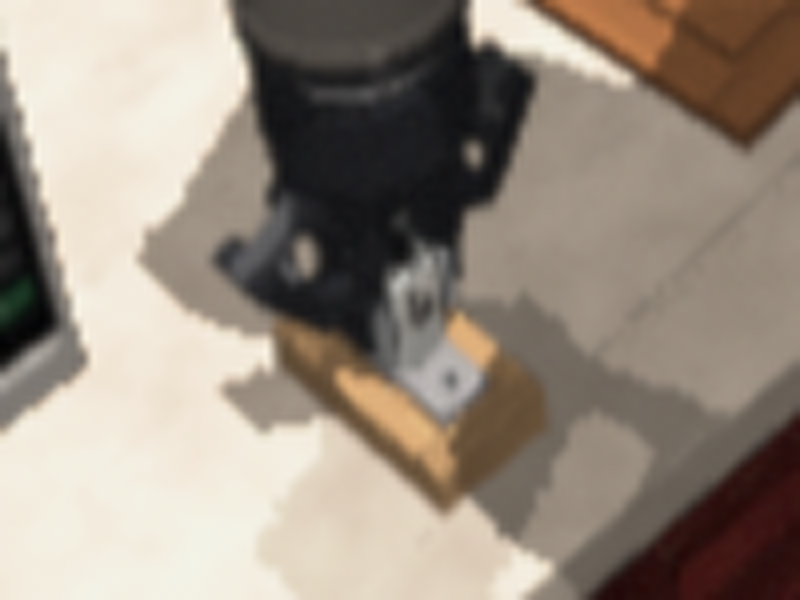

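The foot sits in the recess (around (440,380)), and the TCP height of 0.067 matches the grasp exactly. Releasing.

```bash
python3 - <<'E'
from h import *
command_gripper(0.06); r.move_straight([0.402,0.2607,0.16],speed=0.08); 
r.reach([0.40,0.0,0.25],q(1)); st()
im,d=pic('top','t2.png'); cv2.imwrite('pics/c6.png',cv2.resize(im[225:285,150:250,::-1],(800,480),interpolation=2))
E
```

```text
t 42.27 p [0.4    0.0006 0.2496] F [ 0.31 -0.15  0.09] M [-0.033 -0.008  0.01 ] g 0.0598 0.0
```

View pics/c6.png

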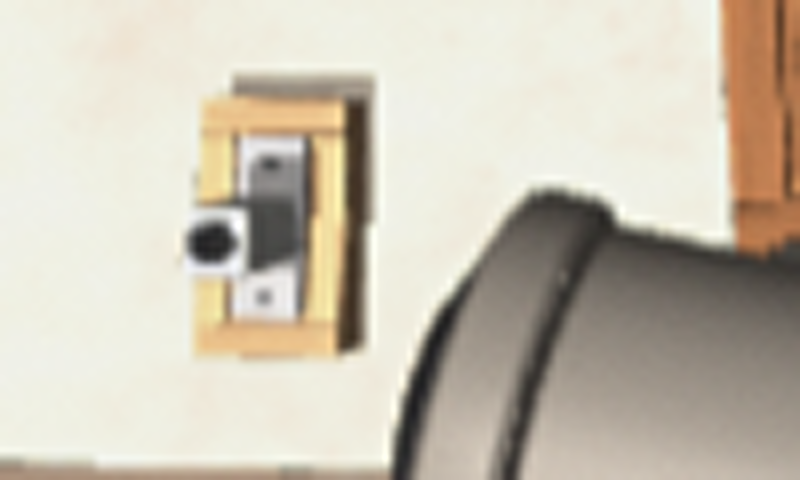

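The gauge stands upright in the recess, with foot and cap at the same pixels as at the start ((267,228) and (213,241)).

```bash
python3 -c "
from h import *
print(r.finish_job())"
```

```text
the job is handed in; nothing more can be done
None
```

The job is handed in: the probe was pressed into the groove's +y short run with the foot bar on the board for well over a second at about 13–14 N, and the gauge is back upright in its stand; I did not read the pointer or get a verdict.

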